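Turn the non-slip plate over onto the lab jack

ROBOT

A 7-joint arm with a two-finger parallel gripper is mounted at the origin on the work surface. World frame = base frame: x ahead of the robot, y to its left, z up, the work surface at z = 0. Lengths are in m, angles in rad, forces in N, time in s.
With the tool pointing down it reaches from about 0.4 to 0.875 m from the base axis. Payload 4.4 kg.
Tool frame: the origin (TCP) lies at the centre of the arm's flange, where the gripper is bolted on; the fingertips stand env.tip_reach ahead of it and the grasp point (between the pads) lies 155 mm ahead of it (env.tip_reach is the distance from the TCP to the fingertips, in m); z points along the fingers, y is the line along which they close (so a half turn about z gives the same grasp; the last joint's range is limited). The gripper opens to 85 mm and grips with 20 to 120 N. Pads are 22 mm wide; open, the fingers measure 114 mm over their backs; the gripper's body (76 mm by 85 mm) begins 54 mm behind the grasp point. The pads swing forward as they close: fully open they stand 13 mm farther back than shut.
Start: joints at [-0.066, 0.628, 0.038, 1.517, -0.027, 0.996, -0.02], TCP at [0.65, 0, 0.405] pointing down, gripper open.
Joint ranges: [-3.06, 3.06], [-0.37, 2.12], [-1.25, 1.32], [0.18, 2.47], [-1.1, 4.24], [0.23, 1.98], [-2.94, 2.94]. Speed limits (rad/s): [2.57, 2.57, 3.14, 3.14, 3.14, 3.14, 3.14].

INTERFACE

Orientations are given as a 3x3 rotation matrix whose columns are the frame's x, y, z axes.
In Python, from plant import env gives the robot as it stands.
- The arm moves only by the tool move_arm, never from a script. Its argument "targets" is a list of rows, each a list of 6 numbers: the shift along the world's x, y, z in cm, then the turn, a rotation vector about the world's x, y, z in rad. A call has 1 to 10 rows; each row shifts and turns the commanded pose from where the row before left it; what a row does not reach is not made up. A row lasts 1/10 s, in which the tool goes at most 50 mm and 8.59 degrees, less where a joint would pass 70% of its speed; a pose out of reach is approached as far as the arm can. A call with a gripper value outside its range is refused whole. "hand" is the opening, from 0 (shut) to 1 (fully open), set as the call begins (left out, the last holds). The fingers move at their own pace and stop on an object; "grip_force" is the grip in N (left out, the last holds). Time passes only in rows, so rows that do not move let the fingers close. It gives the time, the measured TCP pose, the force, the opening and the grip force at its end, in the units of the state.
- env.observe(): the state, without advancing time (a new reading comes with each control period).
- env.snapshot(name): name is "scene" or "side" or "wrist"; returns (picture, depth): 400x640x3 uint8, red, green, blue; 400x640 float32, m along the optical axis (not along the pixel's ray), 0 where there is no reading.
- env.camera_model(name): a dict with "K" (3x3 intrinsics, pixels), "D" ([k1, k2, p1, p2, k3] as OpenCV has them; the pictures are not rectified), "xyz" and "attitude" of the camera in the world; the wrist camera has in their place "T_tool_cam" (4x4, takes a point from camera to tool coordinates, whose origin is the TCP and whose axes are the flange's). Camera axes: x right, y down, z forward; pixel columns grow to the right and rows downward; lengths in m; the calibration is good to about 2 mm. A picture is of the moment at which its call begins: read the wrist's pose just before it. camera_model takes no time and is no camera call.
- env.sign_off(): hands the job in; it is judged then, once.
The state is a dict: "time": time; "q": joint angles; "joint_vel": joint speeds; "tau": joint torques, N m; "eef_pos": TCP position; "eef_rot": TCP orientation; "wrist_force": force on the tool from outside, world axes, zero at the start; "torque": the same for the moment, N m; "gripper_width": finger opening in m; "finger_force": force on a finger pad.
Only numpy, scipy, OpenCV 4.12 (cv2) and the standard library are available. Lean on these libraries where they do the work, as an engineer would, in place of code of your own. Each camera call takes 0.05 s, during which the arm holds its last target. There are 200 camera calls.

TASK

The pump is about to go back on the lab jack. Take the aluminium non-slip plate that lies rubber side up on the bench, turn it over and lay it flat, rubber side down, in the middle of the jack's platform with its long sides along the platform's long sides. Set it down under control rather than dropping it or letting it topple over (you may stand it in the slotted stand to change your grip), and leave the bottle, the beaker and the wrench where they are.

Things in the scene. Friction and masses are not known exactly. Their poses are not given: they have to be found in the camera images.
- plate: Loose rectangular aluminium plate, 100 mm long (its x), 50 mm wide (y), 12 mm thick, about 0.13 to 0.25 kg, with a black rubber sheet 92 by 42 by 4 mm on the middle of one face (16 mm in all). Origin: centre of the bare face; z points out through the rubber face. Starts flat on the bench, z up. The long edges, 50 mm apart, are bare and can be pinched.
- plate_face (a point): Centre of the plate's rubber face, 16 mm along z from the plate's origin; axes as the plate's.
- jack: Steel scissor lab jack, lowered; heavy, does not move. Base and platform both 140 mm long (its x) by 100 mm wide (its y), 75 mm high overall. Nothing protrudes above or beside the platform except a black knob of 38 mm diameter, 37 mm above the bench, that sticks out 26 mm beyond its +x end. Origin: centre of its underside on the bench; z up.
- jack_top (a point): Centre of the upper surface of the jack's flat platform (75 mm above the bench); axes as the jack's.
- stand: Heavy grey plastic stand that does not move; the plate can stand upright in it on a short edge while the grip is changed. Base 74 (x) by 36 (y) by 6 mm; two walls 10 mm thick, 36 mm long, tops 32 mm above the bench, leave a slot 22 mm wide (across x), open-ended, running along y. The plate leans in it by up to about 15 degrees. Origin: centre of the underside, z up.
- stand_slot (a point): Centre of the slot's floor, 6 mm above the bench; axes as the stand's.
- bottle: Bystander: closed glass bottle with blue cap, 70 mm in diameter, 130 mm tall; origin at the centre of its underside.
- beaker: Bystander: white beaker, 68 mm in diameter, 90 mm tall; origin at the centre of its underside.
- wrench: Bystander: steel wrench 150 mm long lying flat on the bench along its x; origin near its middle.

How it is judged:
By the outcome, as a careful person would: the job done as asked, in the order asked, and still so for the second after the job is handed in, with the robot touching nothing.
It also fails if it takes over 72 s, if anything falls off the work surface, if the arm or the gripper's body presses on something with over 40 N, if the wrist force passes 120 N, or if a joint passes its speed limit or range.

## Working session

There is one attempt and no reset: what is moved stays moved. The work goes in short steps, Python scripts to look and compute and a tool call to move; the robot and the scene stay as the last step left them, time stands still between calls to the robot, and variables do not carry over. Pictures are saved under pics/ and viewed, at most 13 in all, crops included, and the job is handed in when it is done.

Besides the shell and the picture viewer there is one more tool, called after "Emit:" in YAML: its name, and indented under it one key for each argument. move_arm: Moves the arm, as the interface text tells. Its arguments: {"type":"object","properties":{"targets":{"type":"array"},"hand":{"type":"number"},"grip_force":{"type":"number"}},"required":["targets"]}

```bash
ls; mkdir -p pics; python3 - <<'E'
from plant import env
import cv2,numpy as np
np.set_printoptions(precision=4,suppress=True)
o=env.observe();print(o['time'],o['eef_pos'],o['eef_rot'],env.tip_reach,o['gripper_width'])
for n in("scene","side","wrist"):
    p,d=env.snapshot(n);np.savez(f"pics/{n}0.npz",p=p,d=d);cv2.imwrite(f"pics/{n}0.png",p[:,:,::-1]);print(n,env.camera_model(n))
a=cv2.imread("pics/scene0.png");b=cv2.imread("pics/wrist0.png")
E
```

```text
pics
0.0 [0.6497 0.     0.4038] [[-0.      1.     -0.0019]
 [ 1.      0.     -0.    ]
 [-0.     -0.0019 -1.    ]] 0.1734 0.08536910707727724
scene {'K': array([[402.3727,   0.    , 322.0072],
       [  0.    , 402.3727, 198.1725],
       [  0.    ,   0.    ,   1.    ]]), 'D': array([-0.105,  0.   ,  0.   ,  0.   ,  0.   ]), 'xyz': array([ 1.1527, -0.8349,  0.9327]), 'attitude': array([[ 0.8185,  0.3853, -0.4262],
       [ 0.5744, -0.5348,  0.6197],
       [ 0.0108, -0.752 , -0.6591]])}
side {'K': array([[420.    ,   0.    , 318.4645],
       [  0.    , 420.    , 191.8838],
       [  0.    ,   0.    ,   1.    ]]), 'D': array([0.0022, 0.    , 0.    , 0.    , 0.    ]), 'xyz': array([ 0.323 , -0.8747,  0.6943]), 'attitude': array([[ 0.9529, -0.1797,  0.2444],
       [-0.303 , -0.5267,  0.7942],
       [-0.014 , -0.8308, -0.5563]])}
wrist {'K': array([[326.326 ,   0.    , 321.7629],
       [  0.    , 326.326 , 198.7704],
       [  0.    ,   0.    ,   1.    ]]), 'D': array([-0.0192,  0.    ,  0.    ,  0.    ,  0.    ]), 'T_tool_cam': array([[-0.0005, -0.948 , -0.3182,  0.0815],
       [ 1.    , -0.0005, -0.0003, -0.0001],
       [ 0.0001, -0.3182,  0.948 ,  0.0319],
       [ 0.    ,  0.    ,  0.    ,  1.    ]])}
```

View pics/scene0.png

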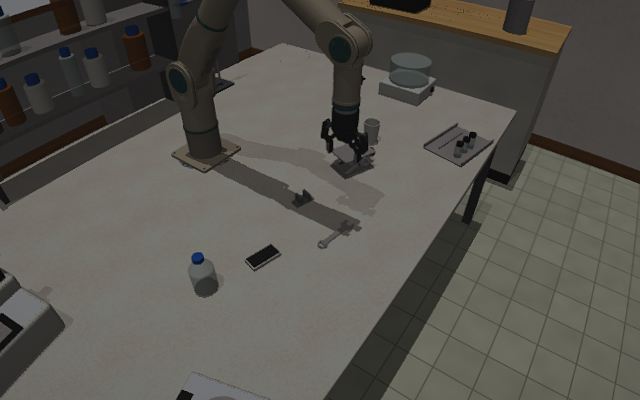

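View pics/side0.png

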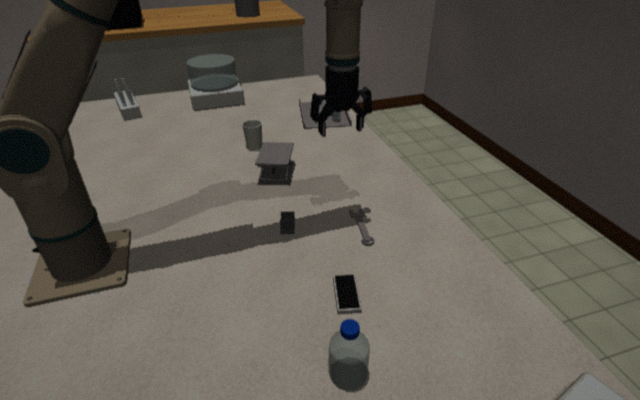

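The scene view shows the plate at (262,257), bottle (203,275), wrench (340,235), stand (302,199), jack (350,160) and beaker (372,130). The side view shows the plate at (346,293), stand (287,222), jack (275,160), wrench (362,225) and bottle (349,355).

```bash
cat > h.py <<'E'
import numpy as np,cv2
np.set_printoptions(precision=4,suppress=True)
def cloud(cm,d,R=None,p=None):
    """world points HxWx3 from depth; R,p tool pose for wrist"""
    K,D=cm['K'],cm['D'];h,w=d.shape
    u,v=np.meshgrid(np.arange(w),np.arange(h))
    n=cv2.undistortPoints(np.stack([u,v],-1).reshape(-1,1,2).astype(float),K,D).reshape(h,w,2)
    P=np.dstack([n*d[...,None],d])
    if 'T_tool_cam' in cm:
        T=cm['T_tool_cam'];P=P@T[:3,:3].T+T[:3,3];P=P@R.T+p
    else: P=P@cm['attitude'].T+cm['xyz']
    P[d<=0]=np.nan
    return P
def rect(P):
    r=cv2.minAreaRect((P[:,:2]*1000).astype(np.float32));(cx,cy),(w,h),a=r
    if w<h: w,h,a=h,w,a+90
    return f"c=({cx:.0f},{cy:.0f}) {w:.0f}x{h:.0f} long-axis {(a+90)%180-90:.1f}deg zmed {np.nanmedian(P[:,2])*1000:.0f} n{len(P)}"
def blobs(P,lo,hi,minn=15):
    x,y,z=P[...,0],P[...,1],P[...,2]
    m=((z>lo)&(z<hi)&(x>.3)&(x<1.0)&(abs(y)<.6)).astype(np.uint8)
    n,l,s,c=cv2.connectedComponentsWithStats(m)
    for i in range(1,n):
        if s[i,4]>=minn: print("  px",c[i].round(),rect(P[l==i]))
E
python3 - <<'E'
from h import *
from plant import env
for n in("scene","side"):
    z=np.load(f"pics/{n}0.npz");P=cloud(env.camera_model(n),z['d'])
    for lo,hi in((.009,.024),(.024,.04),(.066,.085),(.08,.145)):
        print(n,lo,hi);blobs(P,lo,hi)
E
```

```text
scene 0.009 0.024
  px [372. 140.] c=(518,451) 38x11 long-axis 50.6deg zmed 18 n20
  px [427. 142.] c=(714,573) 52x8 long-axis 77.8deg zmed 18 n24
  px [457. 155.] c=(850,563) 32x12 long-axis 22.4deg zmed 17 n27
  px [467. 159.] c=(892,555) 88x9 long-axis 80.5deg zmed 19 n42
  px [341. 168.] c=(515,215) 92x44 long-axis -13.0deg zmed 16 n81
  px [366. 164.] c=(576,288) 37x34 long-axis 44.9deg zmed 17 n28
  px [307. 197.] c=(508,4) 36x8 long-axis -8.0deg zmed 16 n24
  px [299. 200.] c=(500,-27) 36x10 long-axis -3.4deg zmed 17 n26
  px [262. 256.] c=(563,-287) 102x53 long-axis 74.2deg zmed 16 n442
  px [207. 290.] c=(518,-470) 68x28 long-axis 60.6deg zmed 16 n83
scene 0.024 0.04
  px [372. 137.] c=(520,451) 43x19 long-axis 47.5deg zmed 33 n34
  px [457. 151.] c=(844,564) 28x17 long-axis -0.3deg zmed 33 n24
  px [357. 165.] c=(570,244) 81x10 long-axis 73.5deg zmed 31 n41
  px [306. 193.] c=(507,6) 36x12 long-axis -12.3deg zmed 28 n31
  px [299. 197.] c=(499,-24) 37x11 long-axis -14.4deg zmed 29 n32
  px [206. 286.] c=(518,-470) 67x28 long-axis 58.7deg zmed 32 n87
scene 0.066 0.085
  px [
[... 1363 characters left out ...]
22
  px [261. 170.] c=(484,247) 38x5 long-axis 64.0deg zmed 30 n17
  px [287. 213.] c=(506,5) 33x16 long-axis -24.6deg zmed 31 n61
  px [287. 220.] c=(497,-24) 35x14 long-axis -23.0deg zmed 32 n72
  px [348. 377.] c=(491,-481) 67x27 long-axis -22.8deg zmed 32 n215
side 0.066 0.085
  px [252. 124.] c=(502,489) 56x24 long-axis -0.8deg zmed 77 n77
  px [252. 130.] c=(496,443) 62x27 long-axis -5.5deg zmed 76 n89
  px [275. 153.] c=(533,262) 145x101 long-axis 69.3deg zmed 76 n757
  px [348. 360.] c=(493,-474) 69x41 long-axis -27.8deg zmed 78 n358
side 0.08 0.145
  px [252. 124.] c=(499,466) 71x65 long-axis -86.2deg zmed 86 n132
  px [349. 343.] c=(497,-466) 68x58 long-axis -26.7deg zmed 100 n1288
```

View pics/wrist0.png

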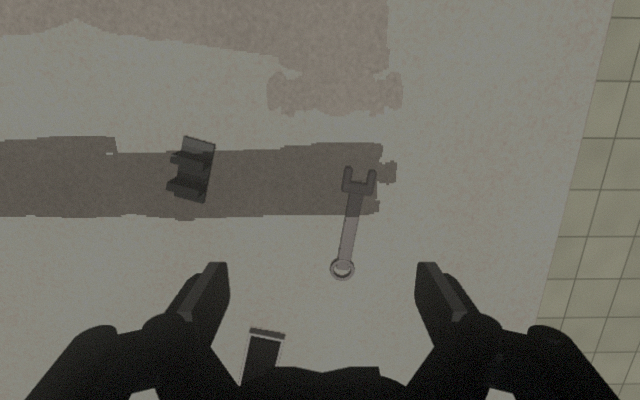

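Emit:
move_arm:
  targets:
    - [-0.9,-2.7,-1.0,0,0,-0.09]
    - [-0.9,-2.7,-1.0,0,0,-0.09]
    - [-0.9,-2.7,-1.0,0,0,-0.08]
    - [-0.9,-2.7,-1.0,-0.085,0.023,0]
    - [-0.9,-2.7,-1.0,-0.085,0.023,0]
    - [-0.8,-2.7,-1.0,-0.085,0.022,0]
    - [-0.8,-2.7,-1.0,-0.082,0.022,0]
    - [-0.8,-2.9,-1.0,0,0,0]
    - [0,0,0,0,0,0]
    - [0,0,0,0,0,0]
  hand: 1
  grip_force: 80

```text
time: 1.15
eef_pos: [0.5807, -0.2184, 0.3242]
eef_rot: [[0.243, 0.966, -0.089], [0.908, -0.259, -0.33], [-0.342, -0.001, -0.94]]
wrist_force: [0.5, 1.0, 0.1]
gripper_width: 0.0854
finger_force: 0.0
```

```bash
cat >> h.py <<'E'
import json
def log(o):
    open('log.jsonl','a').write(json.dumps([list(map(float,o['q'])),np.array(o['eef_pos']).tolist(),np.array(o['eef_rot']).tolist()])+"\n")
E
python3 - <<'E'
from h import *
from plant import env
json.dump
o=env.observe();log(o)
print(o['time'],o['eef_pos'],o['eef_rot'],o['q'])
p,d=env.snapshot("wrist");cv2.imwrite("pics/w1.png",p[:,:,::-1])
P=cloud(env.camera_model("wrist"),d,np.array(o['eef_rot']),np.array(o['eef_pos']))
blobs(P,.008,.024,100)
blobs(P,.0135,.024,100)
E
```

```text
1.15 [ 0.5807 -0.2184  0.3242] [[ 0.2428  0.966  -0.0895]
 [ 0.9079 -0.2587 -0.3297]
 [-0.3416 -0.0012 -0.9398]] [ 0.02    0.7116  0.3256  1.7049  0.2013  0.76   -0.1381]
  px [320. 131.] c=(561,-286) 100x50 long-axis 76.3deg zmed 14 n5974
  px [308. 262.] c=(505,-440) 69x30 long-axis -21.6deg zmed 16 n590
  px [320. 135.] c=(561,-286) 93x42 long-axis 76.3deg zmed 15 n4534
  px [308. 263.] c=(505,-439) 68x29 long-axis -19.6deg zmed 19 n391
```

View pics/w1.png

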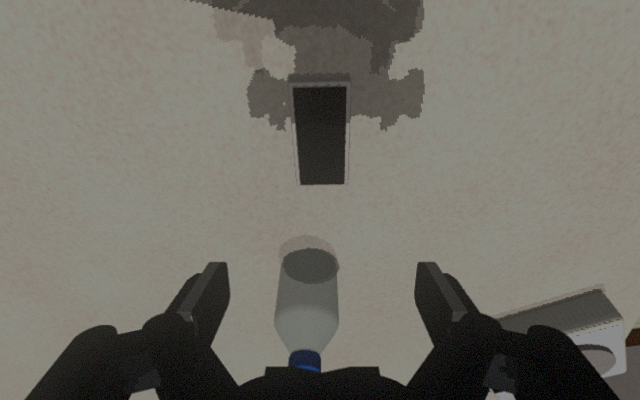

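Plate seen at (320,131) in the wrist view, the bottle at (308,300): measured 100x50 mm, so it fits. Next I fit the arm's kinematics to check the stand poses for reach.

```bash
cat > kin.py <<'E'
from h import *
from scipy.spatial.transform import Rotation as Ro
from scipy.optimize import least_squares
S0=[[-0.066,0.628,0.038,1.517,-0.027,0.996,-0.02],[0.6497,0,0.4038],[[0,1,-.0019],[1,0,0],[0,-.0019,-1]]]
LO=np.array([-3.06,-.37,-1.25,.18,-1.1,.23,-2.94]);HI=np.array([3.06,2.12,1.32,2.47,4.24,1.98,2.94])
AX='zyzyzyz'
def fk(q,L):
    R=np.eye(3);p=np.zeros(3)
    off=[[0,0,L[0]],[0,0,0],[L[4],0,L[1]],[0,0,0],[L[5],0,L[2]],[0,0,0],[0,0,L[3]]]
    # joint1 at base, then L0, j2, L1(+a), j3.. j4, L2, j5, j6, L3
    seq=[('z',0,[0,0,L[0]]),('y',1,[0,0,0]),('z',2,[L[4],0,L[1]]),('y',3,[-L[4],0,0]),('z',4,[L[5],0,L[2]]),('y',5,[L[6],0,L[3]]),('z',6,[0,0,0])]
    for a,i,t in seq:
        R=R@Ro.from_euler(a,q[i]).as_matrix();p=p+R@np.array(t)
    return p,R
def data(): return [S0]+[json.loads(l) for l in open('log.jsonl')]
def fit():
    D=data()
    f=lambda L:np.concatenate([fk(q,L)[0]-p for q,p,_ in D]+[0.003*(L[4:])])
    return least_squares(f,[.3,.35,.35,.1,0,0,0])
E
python3 - <<'E'
from kin import *
r=fit();print(r.x,r.fun)
for q,p,R in data(): print(fk(q,r.x)[1].T@np.array(R))
E
```

```text
[-0.1722 -0.4097  0.3509 -1.3706 -0.0774  0.3023 -0.8655] [-0.     -0.0001  0.      0.      0.     -0.     -0.0002  0.0009 -0.0026]
[[ 0.0006 -1.      0.003 ]
 [ 1.      0.0006  0.0004]
 [-0.0004  0.003   1.    ]]
[[-0.4698 -0.8661  0.1706]
 [ 0.6487 -0.4698 -0.5987]
 [ 0.5987 -0.1706  0.7826]]
```

```bash
python3 - <<'E'
from kin import *
import itertools
D=data();L=np.zeros(7);out=[]
for s in itertools.product([1,-1],repeat=7):
    A=[fk(np.array(s)*q,L)[1].T@np.array(R) for q,p,R in D]
    out.append((np.abs(A[0]-A[1]).max(),s,A[0].round(2).tolist()))
for o in sorted(out,key=lambda o:o[0])[:4]:print(o)
E
```

```text
(np.float64(0.0029896585795018507), (-1, 1, -1, 1, -1, 1, -1), [[-0.0, -1.0, 0.0], [1.0, -0.0, -0.0], [0.0, 0.0, 1.0]])
(np.float64(0.1128512964146415), (-1, 1, -1, -1, 1, -1, 1), [[-0.02, -0.31, -0.95], [1.0, -0.02, -0.02], [-0.02, -0.95, 0.31]])
(np.float64(0.1473611156673745), (-1, 1, -1, -1, 1, -1, -1), [[0.02, -0.31, -0.95], [1.0, -0.01, 0.02], [-0.02, -0.95, 0.31]])
(np.float64(0.16416780122203828), (-1, -1, 1, -1, 1, -1, -1), [[-0.09, -1.0, 0.0], [1.0, -0.09, -0.0], [0.0, 0.0, 1.0]])
```

```bash
cat > kin2.py <<'E'
from kin import *
SG=np.array([-1,1,-1,1,-1,1,-1]);C=np.array([[0,-1,0],[1,0,0],[0,0,1.]])
def FK(q,L): p,R=fk(SG*q,L);return p,R@C
def fitL():
    D=data()
    f=lambda L:np.concatenate([FK(np.array(q),L)[0]-p for q,p,_ in D]+[1e-3*(L-[.3,.35,.35,.15,0,0,.0])])
    return least_squares(f,[.3,.35,.35,.15,0,0,0])
def ik(p,R,L,q0=None,n=30,seed=0):
    rg=np.random.default_rng(seed);best=None
    for k in range(n):
        s=np.array(q0) if (q0 is not None and k==0) else rg.uniform(LO+.05,HI-.05)
        def f(q):
            a,B=FK(q,L);return np.r_[(a-p)*5,Ro.from_matrix(B.T@R).as_rotvec(),0.0005*(q-(q0 if q0 is not None else (LO+HI)/2))]
        r=least_squares(f,np.clip(s,LO+.021,HI-.021),bounds=(LO+.02,HI-.02))
        if best is None or r.cost<best.cost: best=r
    a,B=FK(best.x,L)
    return best.x,1000*np.linalg.norm(a-p),np.degrees(np.linalg.norm(Ro.from_matrix(B.T@R).as_rotvec()))
def toolR(n_deg,tilt_deg):
    """tool y along n (heading n_deg); pointing down tilted by tilt toward the +90deg side of n"""
    n=np.array([np.cos(np.radians(n_deg)),np.sin(np.radians(n_deg)),0]);u=np.array([-n[1],n[0],0])
    a=np.radians(tilt_deg);z=u*np.sin(a)-np.array([0,0,np.cos(a)])
    return np.c_[np.cross(n,z),n,z]
E
python3 - <<'E'
from kin2 import *
r=fitL();L=r.x;print(L,np.abs(r.fun[:-7]).max())
q0=np.array(data()[-1][0])
for nm,g,yaw in(("pick",[.562,-.27,.02],-14),("stand",[.502,-.01,.078],-14),("jack",[.533,.262,.095],-20)):
    for t in(-90,-80,-70,-60,-45,-20,20,45,60,70,80,90):
        if nm!="stand" and abs(t)>45: continue
        R=toolR(yaw,t);q,e,a=ik(np.array(g)-.155*R[:,2],R,L,q0,8);print(nm,t,q.round(2),round(e,1),round(a,1))
E
```

```text
[ 1.0462 -0.4335  0.2638  0.36   -0.0726 -0.2729 -0.6321] 6.17907187511757e-05
pick -45 [-0.08  0.52  0.53  1.9   0.75  0.82 -0.4 ] 0.0 0.0
pick -20 [-0.1   0.6   0.46  2.2   0.25  0.39 -0.19] 0.0 0.0
pick 20 [ 0.22  0.53 -0.11  2.02 -0.53  0.61  0.33] 0.0 0.0
pick 45 [-0.06  0.33  0.33  1.86 -0.98  1.21  0.5 ] 0.0 0.0
stand -90 [ 1.6   0.81 -0.73  1.87  2.48  1.44 -0.81] 0.0 0.0
stand -80 [ 1.27  0.79 -0.59  1.66  2.12  1.3  -0.69] 0.0 0.0
stand -70 [ 1.01  0.77 -0.42  1.56  1.79  1.19 -0.61] 0.0 0.0
stand -60 [ 0.78  0.75 -0.27  1.53  1.48  1.12 -0.56] 0.0 0.0
stand -45 [ 0.39  0.7  -0.08  1.57  1.    1.08 -0.51] 0.0 0.0
stand -20 [-0.05  0.82  0.2   1.8   0.35  0.62 -0.45] 0.0 0.0
stand 20 [ 0.51  0.9  -0.38  2.04 -0.22  0.25  0.23] 0.0 0.0
stand 45 [ 0.44  0.84 -0.45  1.66 -0.71  0.74  0.45] 0.0 0.0
stand 60 [ 0.31  0.69 -0.25  1.56 -1.06  1.07  0.51] 0.0 0.0
stand 70 [ 0.61  0.29  0.04  1.75 -1.08  1.75  0.59] 0.0 0.0
stand 80 [-2.04  1.74  0.99  0.83  2.08  0.37  1.38] 0.0 0.0
stand 90 [-1.96  1.56  0.69  1.04  2.42  0.74  1.36] 0.0 0.0
jack -45 [ 1.07  1.03 -0.45  1.54  1.59  1.01 -0.68] 0.0 0.0
jack -20 [ 0.48  0.75 -0.32  1.69  0.74  0.91 -0.63] 0.0 0.0
jack 20 [ 0.44  0.9  -0.44  2.11 -0.    0.25 -0.19] 5.3 7.4
jack 45 [ 1.12  1.22 -0.73  2.11 -0.2   0.25  0.56] 0.0 0.0
```

```bash
python3 - <<'E'
from h import *
from plant import env
p,d=env.snapshot("wrist")
P=cloud(env.camera_model("wrist"),d,np.eye(3),np.zeros(3))
m=(P[...,2]<.2)&(P[...,2]>.1)
for s in(P[...,1]<-.02,P[...,1]>.02):
    Q=P[m&s&(abs(P[...,0])<.03)];print(len(Q),np.percentile(Q,[0,1,50,99,100],axis=0))
E
```

```text
10104 [[-0.013  -0.0746  0.1   ]
 [-0.0098 -0.0729  0.1003]
 [ 0.0084 -0.0531  0.1104]
 [ 0.017  -0.0326  0.1575]
 [ 0.0181 -0.0284  0.1623]]
10103 [[-0.0122  0.0287  0.1   ]
 [-0.0096  0.0327  0.1003]
 [ 0.0085  0.0531  0.1104]
 [ 0.0168  0.0729  0.1577]
 [ 0.0181  0.0747  0.1621]]
```

Emit:
move_arm:
  targets:
    - [-0.3,0.1,-3,0,0,0.022]
    - [0,0,-3,0,0,0]
    - [0,0,-3,0,0,0]
    - [0,0,-3,0,0,0]
    - [0,0,-2,0,0,0]
    - [0,0,-1,0,0,0]
    - [0,0,-0.7,0,0,0]
    - [0,0,0,0,0,0]
    - [0,0,0,0,0,0]

```text
time: 2.15
eef_pos: [0.5786, -0.217, 0.1687]
eef_rot: [[0.222, 0.972, -0.079], [0.913, -0.236, -0.332], [-0.342, 0.001, -0.94]]
wrist_force: [0.5, 0.3, -0.8]
gripper_width: 0.0854
finger_force: 0.0
```

Emit:
move_arm:
  targets:
    - [0,0,0,0,0,0]
    - [0,0,0,0,0,0]
    - [0,0,0,0,0,0]
    - [0,0,0,0,0,0]
    - [0,0,0,0,0,0]
    - [0,0,0,0,0,0]
    - [0,0,0,0,0,0]
    - [0,0,0,0,0,0]
    - [0,0,0,0,0,0]
    - [0,0,0,0,0,0]
  hand: 0
  grip_force: 80

```text
time: 3.15
eef_pos: [0.5783, -0.2168, 0.1691]
eef_rot: [[0.222, 0.972, -0.08], [0.913, -0.236, -0.332], [-0.342, 0.001, -0.94]]
wrist_force: [-0.9, 2.5, 9.3]
gripper_width: 0.0465
finger_force: 80.5
```

```bash
python3 - <<'E'
from h import *
from plant import env
o=env.observe();log(o);print(o['eef_pos'],o['wrist_force'],o['torque'],o['q'])
p,d=env.snapshot("wrist")
P=cloud(env.camera_model("wrist"),d,np.eye(3),np.zeros(3))
m=(P[...,2]<.2)&(P[...,2]>.1)
for s in(P[...,1]<-.026,P[...,1]>.026):
    Q=P[m&s&(abs(P[...,0])<.03)&(abs(P[...,1])<.05)];print(len(Q),np.percentile(Q,[0,1,50,99,100],axis=0))
E
```

```text
[ 0.5783 -0.2168  0.1691] [-0.9464  2.4549  9.3287] [ 0.374   0.3777 -0.2529] [ 0.0222  0.9447  0.3202  1.7739  0.204   0.4638 -0.2067]
8840 [[-0.0192 -0.05    0.1   ]
 [-0.0111 -0.0498  0.1006]
 [ 0.0101 -0.0418  0.1207]
 [ 0.029  -0.0263  0.1836]
 [ 0.03   -0.026   0.1885]]
8917 [[-0.0284  0.026   0.1   ]
 [-0.0113  0.0263  0.1005]
 [ 0.0101  0.0417  0.1207]
 [ 0.029   0.0498  0.1839]
 [ 0.03    0.05    0.1914]]
```

Emit:
move_arm:
  targets:
    - [0,0,1,0,0,0]
    - [0,0,2,0,0,0]
    - [0,0,3,0,0,0]
    - [0,0,3,0,0,0]
    - [0,2,3,0,0,0]
    - [0,3,3,0,0,0]
    - [0,3,3,0,0,0]
    - [0,3,0,0,0,0]
    - [0,0,0,0,0,0]
    - [0,0,0,0,0,0]

```text
time: 4.2
eef_pos: [0.5778, -0.1061, 0.348]
eef_rot: [[0.22, 0.972, -0.08], [0.914, -0.234, -0.332], [-0.341, -0.001, -0.94]]
wrist_force: [0.4, -1.0, -1.8]
gripper_width: 0.0464
finger_force: 82.5
```

```bash
python3 - <<'E'
from h import *
from kin2 import *
from plant import env
o=env.observe();log(o);print(o['time'],o['eef_pos'],o['wrist_force'],o['torque'],o['gripper_width'],o['q'])
p,d=env.snapshot("wrist");p2,d2=env.snapshot("side")
cv2.imwrite("pics/a.png",np.vstack([p[:,:,::-1][:300,:400+240],p2[:,:,::-1][100:400]]))
r=fitL();print(r.x,np.abs(r.fun[:-7]).max())
P=cloud(env.camera_model("side"),d2)
blobs(P,.066,.085);blobs(P,.026,.036)
E
```

```text
4.2 [ 0.5778 -0.1061  0.348 ] [ 0.403  -1.0368 -1.8405] [ 0.48   -0.1072 -0.0212] 0.04635583619559037 [-0.1784  0.6513  0.3385  1.7544  0.1946  0.8226 -0.2735]
[ 0.47    0.4713  0.3701  0.2877 -0.0026 -0.0542 -0.0342] 0.025992463036278026
  px [252. 124.] c=(502,492) 53x22 long-axis -6.3deg zmed 77 n72
  px [253. 130.] c=(496,444) 62x30 long-axis -8.1deg zmed 75 n93
  px [275. 153.] c=(534,262) 146x100 long-axis 68.4deg zmed 76 n755
  px [348. 360.] c=(494,-476) 68x40 long-axis -22.3deg zmed 78 n353
  px [253. 142.] c=(496,445) 53x23 long-axis -10.1deg zmed 31 n38
  px [287. 213.] c=(506,6) 32x13 long-axis -14.8deg zmed 32 n56
  px [286. 220.] c=(497,-24) 34x14 long-axis -18.4deg zmed 32 n65
  px [347. 377.] c=(491,-481) 66x27 long-axis -23.2deg zmed 30 n123
```

View pics/a.png

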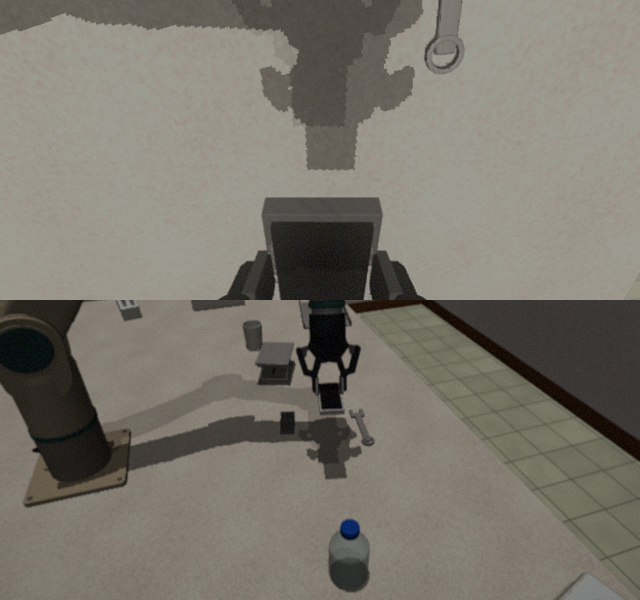

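```bash
cat > kin2.py.new <<'E'
E
rm kin2.py.new; cat >> kin2.py <<'E'
def Rs(q):
    R=np.eye(3);out=[]
    for a,i in zip(AX,range(7)):
        R=R@Ro.from_euler(a,SG[i]*q[i]).as_matrix();out.append(R)
    return out
def row(q): return np.hstack([M[:,[0,2]] for M in Rs(q)])
def FK(q,L): return row(q)@L,Rs(q)[-1]@C
def fitlin(lam=1e-3):
    D=data();A=np.vstack([row(np.array(q)) for q,_,_ in D]);b=np.hstack([p for _,p,_ in D])
    L0=np.zeros(14);L0[1]=.3;L0[5]=.35;L0[9]=.35;L0[13]=.15
    L=L0+np.linalg.solve(A.T@A+lam*np.eye(14),A.T@(b-A@L0));return L,np.abs(A@L-b).max()
E
python3 - <<'E'
from kin2 import *
for lam in(1e-2,1e-3,1e-4,1e-6):
    L,e=fitlin(lam);print(lam,L.reshape(7,2).T,e)
for q,p,R in data(): print(np.degrees(np.linalg.norm(Ro.from_matrix(FK(np.array(q),L)[1].T@np.array(R)).as_rotvec())))
E
```

```text
0.01 [[-0.0241 -0.057   0.0566 -0.0037 -0.0247 -0.0004 -0.0449]
 [ 0.3598  0.076   0.426   0.0129  0.3629  0.0147  0.1647]] 0.022771216933269032
0.001 [[-0.0183 -0.1824  0.2045  0.1997 -0.18   -0.0103 -0.0098]
 [ 0.3429  0.111   0.461   0.0055  0.3555  0.0125  0.1625]] 0.015367300271686762
0.0001 [[ 0.0444 -0.3848  0.4127  0.5116 -0.4567  0.0088  0.0371]
 [ 0.3494  0.1343  0.4843  0.0001  0.3501  0.0214  0.1714]] 0.004310301858310651
1e-06 [[ 0.0644 -0.4273  0.4637  0.6197 -0.5622  0.0145  0.049 ]
 [ 0.3835  0.1344  0.4844 -0.0047  0.3453  0.0377  0.1877]] 0.003801524672112977
0.17590086759350826
2.531667731087995e-14
2.0272158608899614e-14
2.732837736258775e-14
```

Emit:
move_arm:
  targets:
    - [-2.5,0,0,0.113,-0.0275,0]
    - [-2.5,0,0,0.113,-0.0275,0]
    - [-2.6,0,0,0.113,-0.0275,0]
    - [0,0,0,0,0,0]
    - [0,0,0,0,0,0]

```text
time: 4.8
eef_pos: [0.5013, -0.1095, 0.3478]
eef_rot: [[0.24, 0.971, -0.0], [0.971, -0.24, -0.001], [-0.001, 0.0, -1.0]]
wrist_force: [0.7, 0.9, -1.6]
gripper_width: 0.0463
finger_force: 82.7
```

```bash
python3 - <<'E'
from h import *
from plant import env
o=env.observe();log(o);print(o['time'],o['eef_pos'],o['eef_rot'],o['q'])
p,d=env.snapshot("wrist");cv2.imwrite("pics/w2.png",p[:,:,::-1])
P=cloud(env.camera_model("wrist"),d,np.array(o['eef_rot']),np.array(o['eef_pos']))
blobs(P,.026,.038,80);blobs(P,.003,.012,80);blobs(P,.066,.085,80)
E
```

```text
4.8 [ 0.5013 -0.1095  0.3478] [[ 0.2402  0.9707 -0.0002]
 [ 0.9707 -0.2402 -0.001 ]
 [-0.001   0.0001 -1.    ]] [ 0.0981  0.5149  0.0897  1.9583 -0.0694  0.6713 -0.012 ]
  px [291.  46.] c=(504,7) 35x10 long-axis -16.5deg zmed 31 n622
  px [289.  88.] c=(495,-23) 36x10 long-axis -16.7deg zmed 31 n528
  px [506.  86.] c=(683,-78) 148x39 long-axis 82.3deg zmed 6 n3801
  px [293.  31.] c=(508,21) 35x15 long-axis -18.0deg zmed 5 n669
  px [292.  69.] c=(499,-8) 36x24 long-axis -16.6deg zmed 5 n1085
  px [292. 103.] c=(492,-35) 35x16 long-axis -16.5deg zmed 5 n659
```

View pics/w2.png

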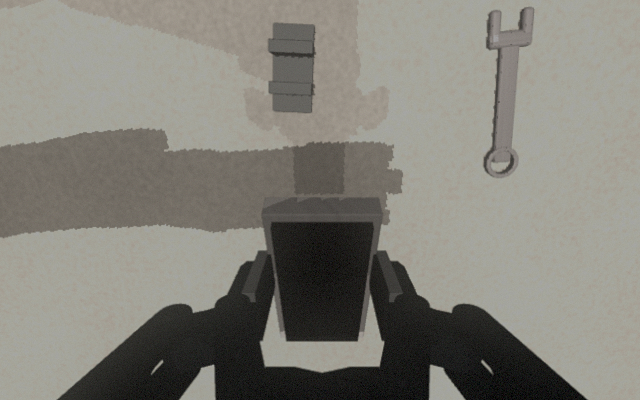

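Emit:
move_arm:
  targets:
    - [-0.5,-0.5,0,0,0,-0.047]
    - [-0.5,-0.6,0,0.13,-0.0388,0]
    - [-0.5,-0.6,0,0.13,-0.0388,0]
    - [-0.5,-0.6,0,0.13,-0.0388,0]
    - [-0.5,-0.6,0,0.13,-0.0388,0]
    - [-0.5,-0.6,0,0.13,-0.0388,0]
    - [-0.6,-0.6,0,0.13,-0.0388,0]
    - [-0.6,-0.6,0,0.13,-0.0388,0]
    - [-0.6,-0.6,0,0.13,-0.0388,0]
    - [0,0,0,0.13,-0.0388,0]

```text
time: 5.85
eef_pos: [0.4539, -0.1619, 0.3465]
eef_rot: [[0.095, 0.958, 0.272], [0.328, -0.288, 0.9], [0.94, 0.004, -0.341]]
wrist_force: [0.1, 1.3, -2.8]
gripper_width: 0.0459
finger_force: 83.0
```

```bash
cat > t.py <<'E'
import sys
from kin2 import *
from plant import env
o=env.observe();log(o);R=np.array(o['eef_rot']);print(o['time'],o['eef_pos'],R,o['q'],o['wrist_force'],o['torque'],o['gripper_width'])
n=R[:,1];z=R[:,2];u=np.cross([0,0,1],n)
print("yaw n",np.degrees(np.arctan2(n[1],n[0])),"n tilt",np.degrees(n[2]),"tilt",np.degrees(np.arctan2(z@u,-z[2])))
E
python3 t.py; python3 - <<'E'
from kin2 import *
for l in (1e-4,1e-6):
    L,e=fitlin(l);print(e)
E
```

```text
5.85 [ 0.4539 -0.1619  0.3465] [[ 0.0951  0.9577  0.2718]
 [ 0.3279 -0.2879  0.8998]
 [ 0.9399  0.0035 -0.3414]] [ 1.0304  0.8006 -0.6445  2.0097 -0.9187  1.0108  0.9245] [ 0.0961  1.2509 -2.8272] [-1.4607  0.4642  0.0763] 0.04586671614207671
yaw n -16.731404104897585 n tilt 0.2030491750701855 tilt 70.04035416802009
0.015442596096189193
0.015406452964605154
```

```bash
cat > pl.py <<'E'
from h import *
from plant import env
import sys
def planefit(Q):
    for _ in range(4):
        c=np.median(Q,0) if _==0 else Q.mean(0);v=np.linalg.svd(Q-c,full_matrices=False)[2][2];r=(Q-c)@v
        Q=Q[abs(r)<max(.0015,1.5*r.std())]
    return Q,c,v
def heldplane(u0,v0,u1,v1):
    o=env.observe();p,d=env.snapshot("wrist");R=np.array(o['eef_rot']);P=cloud(env.camera_model("wrist"),d,R,np.array(o['eef_pos']))
    Q=P[v0:v1,u0:u1].reshape(-1,3);Q=Q[~np.isnan(Q).any(1)]
    Q,c,v=planefit(Q);return o,p,P,Q,c,v
E
python3 - <<'E'
from pl import *
o,p,P,Q,c,v=heldplane(290,235,350,320)
cv2.imwrite("pics/w3.png",p[:,:,::-1])
u=np.array([.286,.958,0]);print(len(Q),c,v,"u dist from TCP",(c-o['eef_pos'])@u)
m=(abs((P-c)@v)<.008);Z=P[m];Z=Z[(abs((Z-c)@np.array([.958,-.286,0]))<.02)];print("z range rel TCP",np.percentile(Z[:,2]-o['eef_pos'][2],[0,1,99,100]))
E
```

```text
5083 [ 0.4972 -0.0154  0.2874] [-0.288  -0.9576  0.0003] u dist from TCP 0.15270877228113047
z range rel TCP [-0.1188 -0.1162 -0.0218 -0.021 ]
```

View pics/w3.png

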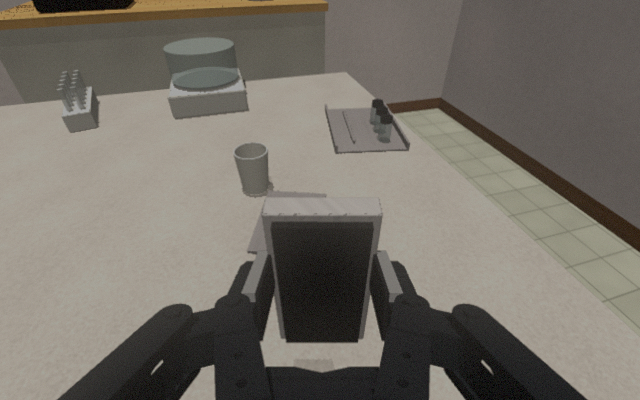

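The plate (px (320,270)) is held upright with its face vertical to within a degree. Lowering it into the slot.

Emit:
move_arm:
  targets:
    - [0,0,-3,0,0,0]
    - [0,0,-3.5,0,0,0]
    - [0,0,-3.5,0,0,0]
    - [0,0,-3.5,0,0,0]
    - [0,0,-3,0,0,0]
    - [0,0,-1.7,0,0,0]
    - [0,0,0,0,0,0]
    - [0,0,0,0,0,0]
    - [0,0,0,0,0,0]

```text
time: 6.8
eef_pos: [0.4545, -0.1599, 0.1666]
eef_rot: [[0.092, 0.959, 0.268], [0.332, -0.283, 0.9], [0.939, 0.006, -0.344]]
wrist_force: [-0.6, 0.8, -1.6]
gripper_width: 0.0465
finger_force: 83.1
```

```bash
python3 t.py
```

```text
6.8 [ 0.4545 -0.1599  0.1666] [[ 0.0923  0.959   0.2681]
 [ 0.3315 -0.2835  0.8998]
 [ 0.9389  0.0058 -0.3441]] [ 0.9935  1.1496 -0.5854  1.9937 -0.895   0.8013  1.1804] [-0.5827  0.7666 -1.6024] [-1.3857  0.4063  0.0331] 0.0464926237873831
yaw n -16.46735576485713 n tilt 0.33499364069009896 tilt 69.87283504723726
```

Emit:
move_arm:
  targets:
    - [-0.05,-0.2,0,0,0,0]
    - [0,0,-0.6,0,0,0]
    - [0,0,-0.8,0,0,0]
    - [0,0,-0.8,0,0,0]
    - [0,0,-0.8,0,0,0]
    - [0,0,-0.5,0,0,0]
    - [0,0,-0.2,0,0,0]
    - [0,0,0,0,0,0]

```text
time: 7.6
eef_pos: [0.4535, -0.1619, 0.1284]
eef_rot: [[0.094, 0.959, 0.269], [0.329, -0.284, 0.9], [0.94, 0.004, -0.342]]
wrist_force: [0.0, -0.4, -2.0]
gripper_width: 0.0467
finger_force: 83.1
```

```bash
python3 t.py
```

```text
7.6 [ 0.4535 -0.1619  0.1284] [[ 0.0936  0.9587  0.2685]
 [ 0.329  -0.2843  0.9005]
 [ 0.9397  0.004  -0.3421]] [ 0.9918  1.2233 -0.5686  1.9676 -0.8819  0.7796  1.2186] [ 0.0358 -0.3943 -1.9538] [-1.3748  0.4163 -0.0164] 0.046691483831903476
yaw n -16.519966940706446 n tilt 0.231676583732504 tilt 69.99583546303072
```

Emit:
move_arm:
  targets:
    - [0,0,-0.15,0,0,0]
    - [0,0,-0.1,0,0,0]
    - [0,0,0,0,0,0]
    - [0,0,0,0,0,0]

```text
time: 8.0
eef_pos: [0.4537, -0.1617, 0.1271]
eef_rot: [[0.092, 0.959, 0.269], [0.328, -0.284, 0.901], [0.94, 0.005, -0.341]]
wrist_force: [-0.1, -0.2, 4.6]
gripper_width: 0.0464
finger_force: 83.5
```

Emit:
move_arm:
  targets:
    - [0,0,0,0,0,0]
    - [0,0,0,0,0,0]
    - [0,0,0,0,0,0]
    - [0,0,0,0,0,0]
    - [0,0,0,0,0,0]
    - [0,0,0,0,0,0]
  hand: 1

```text
time: 8.6
eef_pos: [0.4535, -0.162, 0.1261]
eef_rot: [[0.093, 0.959, 0.269], [0.33, -0.284, 0.9], [0.939, 0.005, -0.343]]
wrist_force: [0.5, 0.1, 0.5]
gripper_width: 0.0856
finger_force: 0.0
```

```bash
python3 - <<'E'
from pl import *
o,p,P,Q,c,v=heldplane(290,235,350,320)
cv2.imwrite("pics/w4.png",p[:,:,::-1])
u=np.array([.286,.958,0]);print(o['eef_pos'],o['wrist_force'],o['gripper_width'],len(Q),c,v,"u dist from TCP",(c-o['eef_pos'])@u)
E
```

```text
[ 0.4535 -0.162   0.1261] [0.5294 0.0654 0.459 ] 0.08555065192891585 5084 [ 0.4963 -0.0149  0.0661] [-0.285  -0.9585  0.0073] u dist from TCP 0.1531540241360049
```

Emit:
move_arm:
  targets:
    - [-0.5,-1.8,0.7,0,0,0]
    - [-0.8,-2.7,1.0,0,0,0]
    - [-0.8,-2.7,1.0,0,0,0]
    - [0,-1,4,0,0,0]
    - [0,0,4.5,0,0,0]
    - [0,0,4.5,0,0,0]
    - [0,0,3.5,0,0,0]
    - [0,0,0,0,0,0]

```text
time: 9.45
eef_pos: [0.4333, -0.2435, 0.3225]
eef_rot: [[0.087, 0.959, 0.269], [0.333, -0.283, 0.899], [0.939, 0.011, -0.344]]
wrist_force: [-0.7, -0.1, -0.6]
gripper_width: 0.0852
finger_force: 0.0
```

```bash
python3 t.py; python3 - <<'E'
from h import *
from plant import env
p,d=env.snapshot("side");p=p[:,:,::-1]
a=cv2.resize(p[0:240,130:450],(800,600),interpolation=cv2.INTER_CUBIC);cv2.imwrite("pics/s5.png",cv2.convertScaleAbs(a,alpha=1.6))
P=cloud(env.camera_model("side"),d);blobs(P,.096,.125)
E
```

```text
9.45 [ 0.4333 -0.2435  0.3225] [[ 0.0874  0.9591  0.2694]
 [ 0.3331 -0.283   0.8994]
 [ 0.9388  0.0111 -0.3442]] [ 1.0946  0.848  -0.5362  1.9096 -0.8014  1.1539  0.9425] [-0.7479 -0.0604 -0.6089] [-1.0048  0.2829  0.042 ] 0.08522486451292258
yaw n -16.441451031194017 n tilt 0.6367316604698586 tilt 69.8661232098481
  px [349. 342.] c=(497,-467) 51x39 long-axis -26.0deg zmed 104 n474
```

View pics/s5.png

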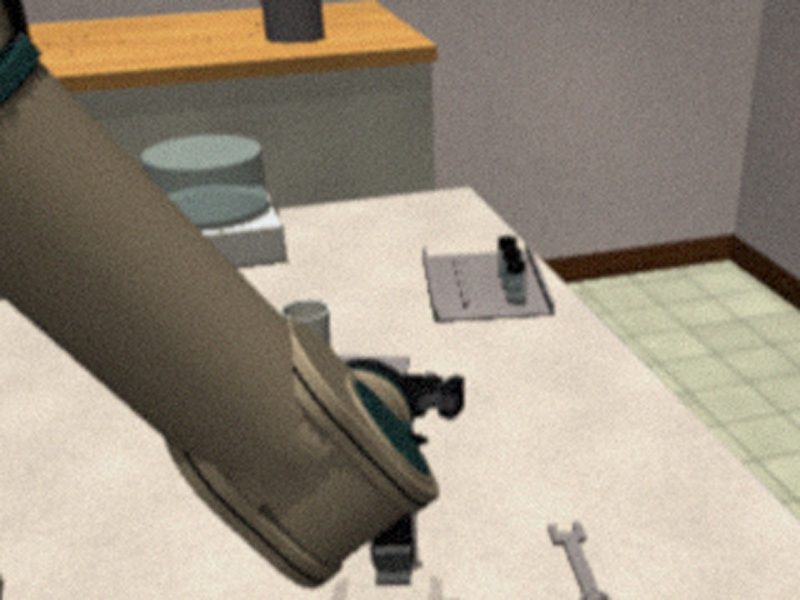

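Emit:
move_arm:
  targets:
    - [0.3,1.0,4.5,0,0,0]
    - [0.3,1.0,4.5,0,0,0]
    - [0.7,2.5,1,-0.128,0.038,0]
    - [0.7,2.5,0,-0.128,0.038,0]
    - [0.7,2.5,0,-0.128,0.038,0]
    - [0.7,2.5,0,-0.128,0.038,0]
    - [0.7,2.5,0,-0.128,0.038,0]
    - [0.7,2.5,0,-0.128,0.038,0]
    - [0.7,2.5,0,-0.128,0.038,0]
    - [0.7,2.5,0,-0.128,0.038,0]

```text
time: 10.5
eef_pos: [0.4944, -0.0234, 0.4173]
eef_rot: [[0.278, 0.96, 0.042], [0.949, -0.281, 0.14], [0.147, 0.001, -0.989]]
wrist_force: [0.4, 0.1, -1.4]
gripper_width: 0.0857
finger_force: 0.0
```

Emit:
move_arm:
  targets:
    - [0.7,2.5,0,-0.128,0.038,0]
    - [0.7,2.5,0,-0.128,0.038,0]
    - [0.7,2.5,0,-0.128,0.038,0]
    - [0.7,2.5,0,-0.128,0.038,0]
    - [0.7,2.5,0,-0.128,0.038,0]
    - [0.7,2.5,0,-0.128,0.038,0]
    - [0.7,2.5,0,-0.128,0.038,0]
    - [0.7,2.5,0,-0.128,0.038,0]
    - [0.7,2.5,0,-0.128,0.038,0]
    - [0,0,0,0,0,0]

```text
time: 11.5
eef_pos: [0.5571, 0.2065, 0.4132]
eef_rot: [[0.127, 0.962, -0.243], [0.478, -0.274, -0.835], [-0.869, -0.01, -0.494]]
wrist_force: [0.3, 0.4, -1.2]
gripper_width: 0.0851
finger_force: 0.0
```

```bash
python3 t.py; python3 - <<'E'
from h import *
from plant import env
o=env.observe();p,d=env.snapshot("wrist");cv2.imwrite("pics/w6.png",p[:,:,::-1])
P=cloud(env.camera_model("wrist"),d,np.array(o['eef_rot']),np.array(o['eef_pos']))
blobs(P,.099,.112,40);blobs(P,.068,.083,40)
E
```

```text
11.5 [0.5571 0.2065 0.4132] [[ 0.1274  0.9617 -0.2425]
 [ 0.4777 -0.2738 -0.8348]
 [-0.8692 -0.0095 -0.4943]] [-0.6617  0.7865  0.1635  1.451   0.5633  1.735  -0.9237] [ 0.2749  0.3805 -1.2124] [ 0.9093 -0.2371  0.0207] 0.08513956104989225
yaw n -15.889204585577698 n tilt -0.5455026666375579 tilt -60.37419977661598
  px [381. 156.] c=(498,-449) 40x23 long-axis -3.4deg zmed 104 n123
  px [381. 141.] c=(498,-442) 68x37 long-axis -0.1deg zmed 76 n240
```

View pics/w6.png

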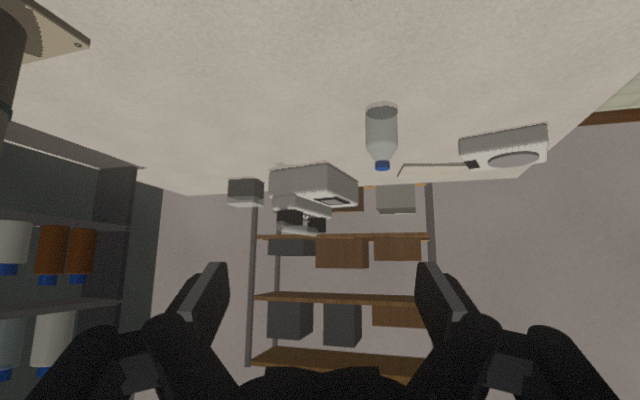

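The wrist view is upside down: only the bottle at (381,135) and the far shelves are visible, with the plate below the view. I lower to a pre-grasp and check from there.

Emit:
move_arm:
  targets:
    - [-0.1,-0.8,-4,-0.003,-0.009,-0.012]
    - [-0.1,-0.8,-4,0,0,0]
    - [-0.1,-0.9,-4,0,0,0]
    - [-0.1,-0.9,-4,0,0,0]
    - [0,0,-3,0,0,0]
    - [0,0,-1.3,0,0,0]
    - [0,0,0,0,0,0]
    - [0,0,0,0,0,0]

```text
time: 12.35
eef_pos: [0.554, 0.1667, 0.2164]
eef_rot: [[0.152, 0.956, -0.251], [0.475, -0.293, -0.83], [-0.867, 0.007, -0.499]]
wrist_force: [-0.3, 0.3, 0.3]
gripper_width: 0.0853
finger_force: 0.0
```

```bash
python3 t.py; python3 - <<'E'
from h import *
from plant import env
o=env.observe();p,d=env.snapshot("wrist");np.savez("pics/w7.npz",p=p,d=d)
P=cloud(env.camera_model("wrist"),d,np.array(o['eef_rot']),np.array(o['eef_pos']))
u=np.array([.286,.958,0]);n=np.array([.958,-.286,0]);s=P-np.array([.4995,-.008,0])
m=(abs(s@u)<.03)&(abs(s@n)<.06)&(P[...,2]>.04)&(P[...,2]<.15)
Q=s[m];print(len(Q));print("u",np.percentile(Q@u,[1,20,50,80,99]),"n",np.percentile(Q@n,[1,50,99]),"z",np.percentile(Q[:,2],[1,50,99]))
E
```

```text
12.35 [0.554  0.1667 0.2164] [[ 0.1524  0.956  -0.2507]
 [ 0.4748 -0.2932 -0.8298]
 [-0.8668  0.0074 -0.4986]] [-0.6104  1.0245  0.1537  1.5802  0.5536  1.4087 -1.1253] [-0.2777  0.2876  0.3429] [ 0.8184 -0.2631  0.0007] 0.08533318237168191
yaw n -17.052370604286203 n tilt 0.42525325279010345 tilt -60.0907847370938
8741
u [0.0023 0.0074 0.008  0.0085 0.0094] n [-0.0244  0.0001  0.0244] z [0.0407 0.0746 0.1047]
```

Emit:
move_arm:
  targets:
    - [-0.2,-0.5,-1.5,0.002,0.006,0.007]
    - [-0.3,-0.8,-1.7,0,0,0]
    - [-0.3,-0.8,-1.5,0,0,0]
    - [-0.2,-0.4,-0.8,0,0,0]
    - [-0.1,-0.3,-0.5,0,0,0]
    - [0,0,0,0,0,0]
    - [0,0,0,0,0,0]

```text
time: 13.1
eef_pos: [0.5428, 0.1393, 0.1556]
eef_rot: [[0.143, 0.958, -0.247], [0.478, -0.286, -0.83], [-0.867, 0.001, -0.499]]
wrist_force: [0.0, 0.7, 0.4]
gripper_width: 0.0854
finger_force: 0.0
```

```bash
python3 t.py
```

```text
13.1 [0.5428 0.1393 0.1556] [[ 0.1432  0.9583 -0.2475]
 [ 0.4782 -0.2859 -0.8304]
 [-0.8665  0.0006 -0.4991]] [-0.5871  1.1027  0.1555  1.6334  0.5788  1.2871 -1.1785] [0.0335 0.6795 0.4022] [ 0.877  -0.2426  0.0699] 0.08541315554538849
yaw n -16.613036316388953 n tilt 0.034405429289492355 tilt -60.057157250357804
```

Emit:
move_arm:
  targets:
    - [0,0,0,0,0,0]
    - [0,0,0,0,0,0]
    - [0,0,0,0,0,0]
    - [0,0,0,0,0,0]
    - [0,0,0,0,0,0]
    - [0,0,0,0,0,0]
    - [0,0,0,0,0,0]
    - [0,0,0,0,0,0]
  hand: 0
  grip_force: 90

```text
time: 13.9
eef_pos: [0.5427, 0.1388, 0.1558]
eef_rot: [[0.143, 0.958, -0.248], [0.477, -0.286, -0.831], [-0.867, 0.001, -0.497]]
wrist_force: [0.9, 1.6, 6.0]
gripper_width: 0.0453
finger_force: 91.4
```

Emit:
move_arm:
  targets:
    - [0,0,0.5,0,0,0]
    - [0,0,1.5,0,0,0]
    - [0,0,3,0,0,0]
    - [0,0,3,0,0,0]
    - [0,0,4,0,0,0]
    - [0,0,4,0,0,0]
    - [0,0,3,0,0,0]
    - [0,0,3,0,0,0]
    - [0,0,0,0,0,0]
    - [0,0,0,0,0,0]

```text
time: 14.9
eef_pos: [0.5422, 0.1391, 0.3758]
eef_rot: [[0.144, 0.958, -0.248], [0.48, -0.286, -0.829], [-0.866, 0.0, -0.501]]
wrist_force: [-1.3, 0.7, -3.2]
gripper_width: 0.0452
finger_force: 92.1
```

```bash
cat > held.py <<'E'
from pl import *
# bare face of the held plate, in tool frame
o=env.observe();p,d=env.snapshot("wrist");P=cloud(env.camera_model("wrist"),d,np.eye(3),np.zeros(3))
m=(abs(P[...,1])<.02)&(P[...,2]>.09)&(P[...,2]<.24)&(abs(P[...,0])<.1)
Q,c,v=planefit(P[m]);v*=np.sign(v[2])
R=np.array(o['eef_rot']);t=np.array([-v[2],0,v[0]])
ext=(Q-c)@t;print(len(Q),"tool: c",c,"normal",v,"angle",np.degrees(np.arctan2(v[0],v[2])),"world normal",R@v,"dist from TCP",c@v)
print("extent along t rel TCP",np.percentile(Q@t,[.5,99.5]),"t world",R@t,"y ext",np.percentile(P[(abs((P-c)@v)<.002)&(abs(P[...,1])<.04)][:,1],[1,99]))
E
python3 t.py; python3 held.py
```

```text
14.9 [0.5422 0.1391 0.3758] [[ 0.1437  0.9581 -0.2477]
 [ 0.4798 -0.2863 -0.8293]
 [-0.8655  0.0003 -0.5009]] [-0.6025  0.7721  0.1821  1.6178  0.5922  1.5648 -0.9746] [-1.349   0.6511 -3.2249] [ 1.368  -0.406  -0.0652] 0.04522584729486344
yaw n -16.6384882517659 n tilt 0.01993656208716944 tilt -59.941915757015195
12603 tool: c [0.0119 0.0001 0.1577] normal [-0.0204 -0.9997  0.0093] angle -65.46577802115222 world normal [-0.9631  0.2688  0.0126] dist from TCP 0.0010971855996334112
extent along t rel TCP [-0.0046 -0.002 ] t world [0.0037 0.0124 0.0182] y ext [-0.0022  0.006 ]
```

```bash
sed -i 's/^Q,c,v=planefit.*/R=np.array(o["eef_rot"]);a=np.radians(30);v0=np.array([-np.sin(a),0,np.cos(a)]);Q,c,v=planefit(P[m\&(abs(P[...,1])<.018)\&(abs(P@v0-.146)<.012)]);v*=np.sign(v[2])/' held.py
python3 - <<'E'
from plant import env;import numpy as np
R=np.array(env.observe()['eef_rot']);print(R.T@np.array([-.286,-.958,0]))
E
python3 held.py
```

```text
[-4.99525290e-01  8.09189091e-05  8.66045309e-01]
14725 tool: c [0.0122 0.     0.1762] normal [-0.4877  0.0018  0.873 ] angle -29.189537454437836 world normal [-0.2844 -0.9586 -0.0137] dist from TCP 0.14790009235699053
extent along t rel TCP [-0.1485 -0.0497] t world [-0.0029 -0.0135  0.9999] y ext [-0.0241  0.0243]
```

Emit:
move_arm:
  targets:
    - [1,0,2,0,0,-0.078]
    - [1,-0.2,2.5,0.132,-0.051,0]
    - [1,-0.2,0,0.132,-0.051,0]
    - [1,-0.2,0,0.132,-0.051,0]
    - [1,-0.2,0,0.132,-0.051,0]
    - [1,-0.2,0,0.132,-0.051,0]
    - [1,-0.2,0,0.132,-0.051,0]
    - [0.7,-0.2,0,0.132,-0.051,0]
    - [0,-0.2,0,0.132,-0.051,0]
    - [0,0,0,0.132,-0.051,0]

```text
time: 16.0
eef_pos: [0.619, 0.1222, 0.4183]
eef_rot: [[0.352, 0.933, 0.079], [0.909, -0.361, 0.21], [0.225, -0.002, -0.974]]
wrist_force: [-0.5, 0.1, -4.1]
gripper_width: 0.0453
finger_force: 92.1
```

Emit:
move_arm:
  targets:
    - [0,0,0,0.132,-0.051,0]
    - [0,0,0,0.132,-0.051,0]
    - [0,0,0,0,0,0]
    - [0,0,0,0,0,0]

```text
time: 16.4
eef_pos: [0.6191, 0.1215, 0.4183]
eef_rot: [[0.318, 0.932, 0.172], [0.816, -0.361, 0.451], [0.482, -0.003, -0.876]]
wrist_force: [0.2, 0.5, -1.7]
gripper_width: 0.0455
finger_force: 92.1
```

```bash
python3 t.py; python3 held.py; python3 - <<'E'
from h import *
from plant import env
o=env.observe();p,d=env.snapshot("wrist");cv2.imwrite("pics/w8.png",p[:,:,::-1])
P=cloud(env.camera_model("wrist"),d,np.array(o['eef_rot']),np.array(o['eef_pos']))
blobs(P,.066,.085,300)
E
```

```text
16.4 [0.6191 0.1215 0.4183] [[ 0.318   0.9324  0.1716]
 [ 0.8162 -0.3613  0.4509]
 [ 0.4824 -0.0034 -0.8759]] [ 0.1406  0.5768 -0.4086  1.691  -0.3386  0.6709 -0.3075] [ 0.2268  0.5255 -1.7359] [-0.7054  0.2847  0.0634] 0.04551385435269517
yaw n -21.181610198623204 n tilt -0.19376925174677406 tilt 28.84493831963896
14536 tool: c [0.0096 0.     0.1764] normal [-0.5164  0.003   0.8563] angle -31.09204660798474 world normal [-0.0146 -0.0364 -0.9992] dist from TCP 0.14606697669864147
extent along t rel TCP [-0.1517 -0.0529] t world [-0.3609 -0.9318  0.0392] y ext [-0.024   0.0243]
  px [109.  83.] c=(491,480) 61x33 long-axis 30.8deg zmed 76 n760
  px [138. 107.] c=(507,450) 65x27 long-axis 28.3deg zmed 76 n510
  px [199. 242.] c=(532,265) 141x100 long-axis 67.7deg zmed 74 n10883
```

View pics/w8.png

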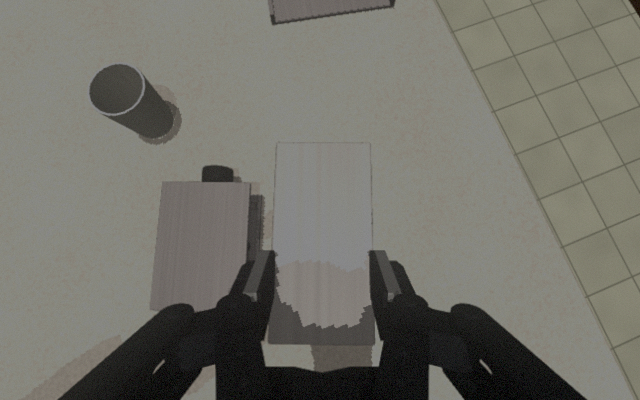

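The platform (px (205,243)) is clear, with its knob at the far end. The plate is held rubber side down at (322,240), 2° off level, which I correct on the way over.

Emit:
move_arm:
  targets:
    - [-2,0.8,0,0.036,-0.014,0]
    - [-3,1.2,0,0,0,-0.019]
    - [-3,1.2,-1,0,0,0]
    - [-2.6,1.0,-2,0,0,0]
    - [-2,0.7,-3,0,0,0]
    - [0,0,-4,0,0,0]
    - [0,0,-3.5,0,0,0]
    - [0,0,-2.3,0,0,0]
    - [0,0,0,0,0,0]
    - [0,0,0,0,0,0]

```text
time: 17.5
eef_pos: [0.4951, 0.1751, 0.3016]
eef_rot: [[0.325, 0.928, 0.185], [0.786, -0.373, 0.493], [0.526, -0.015, -0.85]]
wrist_force: [0.9, -0.2, -2.2]
gripper_width: 0.0453
finger_force: 93.0
```

```bash
python3 t.py; python3 held.py
```

```text
17.5 [0.4951 0.1751 0.3016] [[ 0.3248  0.9275  0.1849]
 [ 0.7857 -0.3735  0.4931]
 [ 0.5264 -0.0149 -0.8501]] [ 0.0335  0.6209 -0.4093  2.1148 -1.0996  0.2339  0.4001] [ 0.9462 -0.1978 -2.2032] [-0.7222  0.2382 -0.034 ] 0.045274117757887374
yaw n -21.932018666243742 n tilt -0.8530907113715808 tilt 31.769009432521305
14592 tool: c [ 0.0096 -0.      0.1762] normal [-0.5156  0.002   0.8568] angle -31.04050183184161 world normal [-0.0072  0.0166 -0.9998] dist from TCP 0.1460577218634856
extent along t rel TCP [-0.1515 -0.0527] t world [-0.3737 -0.9275 -0.0127] y ext [-0.024   0.0243]
```

```bash
cat >> kin2.py <<'E'
def row(q): return np.hstack([M for M in Rs(q)])
def fitlin(lam=1e-5,xs=True):
    D=data();D=D[1:]
    A=np.vstack([row(np.array(q)) for q,_,_ in D]);b=np.hstack([p for _,p,_ in D])
    L0=np.zeros(21);L0[2]=.36;L0[8]=.42;L0[14]=.36;L0[20]=.16
    L=L0+np.linalg.solve(A.T@A+lam*np.eye(21),A.T@(b-A@L0));return L,np.abs(A@L-b).max()
E
python3 - <<'E'
from kin2 import *
print(len(data()))
for lam in(1e-2,1e-3,1e-4,1e-5,1e-7):
    L,e=fitlin(lam);print(lam,e,L.reshape(7,3).T)
E
```

```text
15
0.01 0.0010400275290559646 [[ 0.0007 -0.0006  0.0018 -0.005   0.0005 -0.0002 -0.0003]
 [-0.0062 -0.0062 -0.0077 -0.0077 -0.0004 -0.0004  0.0006]
 [ 0.337   0.0659  0.4859  0.0101  0.3701  0.0074  0.1674]]
0.001 0.00011452796684097155 [[ 0.0001 -0.0001  0.0002 -0.0006  0.0001 -0.     -0.    ]
 [-0.0058 -0.0058 -0.0081 -0.0081 -0.0002 -0.0002  0.0001]
 [ 0.3363  0.0691  0.4891  0.011   0.371   0.0082  0.1682]]
0.0001 1.1572106676460692e-05 [[ 0.     -0.      0.     -0.0001  0.     -0.     -0.    ]
 [-0.0058 -0.0058 -0.0081 -0.0081 -0.0002 -0.0002  0.    ]
 [ 0.3362  0.0695  0.4895  0.0111  0.3711  0.0082  0.1682]]
1e-05 1.1584197925351702e-06 [[ 0.     -0.      0.     -0.      0.     -0.     -0.    ]
 [-0.0058 -0.0058 -0.0081 -0.0081 -0.0002 -0.0002  0.    ]
 [ 0.3362  0.0695  0.4895  0.0111  0.3711  0.0082  0.1682]]
1e-07 1.1585528314483895e-08 [[ 0.     -0.      0.     -0.      0.     -0.     -0.    ]
 [-0.0058 -0.0058 -0.0081 -0.0081 -0.0002 -0.0002  0.    ]
 [ 0.3362  0.0695  0.4895  0.0111  0.3711  0.0082  0.1682]]
```

```bash
python3 - <<'E'
from kin2 import *
L,_=fitlin(1e-7);c=np.array([.532,.265,0]);o=data()[-1];q0=np.array(o[0])
for nm,yaw in(("same",-22.3),("turned",157.7)):
    R=toolR(yaw,31.1);n=R[:,1];u=np.array([-n[1],n[0],0])
    p=c-.102*u
    for z in(.237,.26,.30):
        sols=[]
        for s in range(25):
            q,e,a=ik(p+[0,0,z],R,L,None if s else q0,1,s)
            if e<1 and a<.5: sols.append(q)
        print(nm,z,p,len(sols));S=[]
        for q in sols:
            if not any(np.abs(q-k).max()<.3 for k in S): S.append(q)
        for q in S[:5]: print("   ",q.round(2),"margin",np.minimum(q-LO,HI-q).min().round(2))
E
```

```text
same 0.237 [0.4933 0.1706 0.    ] 6
    [ 0.43  1.01 -1.11  2.15  1.65  0.42 -2.18] margin 0.14
same 0.26 [0.4933 0.1706 0.    ] 5
    [ 0.36  0.87 -0.96  2.14  1.49  0.25 -2.08] margin 0.02
same 0.3 [0.4933 0.1706 0.    ] 3
    [ 0.38  0.79 -0.98  2.12  1.1   0.25 -1.74] margin 0.02
turned 0.237 [0.5707 0.3594 0.    ] 14
    [-0.59  0.99 -0.17  1.32  0.38  1.37  1.86] margin 0.61
    [-0.29  1.13 -0.85  1.3   0.84  1.63  1.52] margin 0.35
turned 0.26 [0.5707 0.3594 0.    ] 14
    [-0.58  0.96 -0.18  1.31  0.38  1.4   1.86] margin 0.58
    [-0.29  1.1  -0.86  1.3   0.82  1.66  1.53] margin 0.32
turned 0.3 [0.5707 0.3594 0.    ] 14
    [-0.57  0.92 -0.2   1.29  0.39  1.47  1.87] margin 0.51
    [-0.28  1.05 -0.87  1.28  0.8   1.71  1.55] margin 0.27
```

```bash
cat > sim.py <<'E'
from kin2 import *
L,_=fitlin(1e-7)
def step(q,p,R,V=.7*np.array([2.57,2.57,3.14,3.14,3.14,3.14,3.14])*.1):
    f=lambda x:np.r_[(FK(x,L)[0]-p)*5,Ro.from_matrix(FK(x,L)[1].T@R).as_rotvec(),.003*(x-q)]
    r=least_squares(f,np.clip(q,LO+.011,HI-.011),bounds=(LO+.01,HI-.01));x=r.x
    return q+(x-q)*min(1,1/np.max(np.abs(x-q)/V)),np.abs(r.fun[:6]).max()
def run(q,way,N=24):
    """way: list of (p,yaw,tilt,rows)"""
    p0=None
    for (pa,ya,ta,_),(pb,yb,tb,N) in zip(way,way[1:]):
        w=0
        for k in range(1,N+1):
            s=k/N;q,e=step(q,np.array(pa)*(1-s)+np.array(pb)*s,toolR(ya*(1-s)+yb*s,ta*(1-s)+tb*s));w=max(w,e)
        a,B=FK(q,L);print("  worst",round(w,4),"end err mm",(1000*np.linalg.norm(a-pb)).round(1),"q",q.round(2))
    return q
E
python3 - <<'E'
from sim import *
q0=np.array(data()[-1][0])
for d in(1,-1):
  for mid in([.60,.15,.42],[.65,.2,.42]):
   for tl in(31.1,15):
    print(d,mid,tl)
    run(q0,[([.495,.175,.302],-22,31.7,0),(mid,-22,tl,12),(mid,-22+d*90,tl,12),(mid,-22.3+d*180,tl,12),([.571,.359,.36],-22.3+d*180,31.1,10),([.571,.359,.237],-22.3+d*180,31.1,8)])
E
```

```text
1 [0.6, 0.15, 0.42] 31.1
  worst 0.0 end err mm 0.0 q [-0.15  0.52 -0.03  1.76 -0.73  0.69 -0.02]
  worst 0.0 end err mm 0.0 q [-0.06  0.72 -0.28  1.38 -0.15  1.49  0.92]
  worst 0.0 end err mm 0.0 q [-0.12  0.72 -0.51  1.44  0.62  1.57  2.  ]
  worst 0.0 end err mm 0.0 q [-0.43  0.9  -0.52  1.24  0.55  1.65  1.76]
  worst 0.0 end err mm 0.0 q [-0.43  1.03 -0.49  1.31  0.6   1.47  1.69]
1 [0.6, 0.15, 0.42] 15
  worst 0.0 end err mm 0.0 q [-0.38  0.54  0.24  1.68 -0.47  0.84 -0.27]
  worst 0.0 end err mm 0.0 q [-0.18  0.63 -0.12  1.48 -0.09  1.24  0.94]
  worst 0.0 end err mm 0.0 q [-0.11  0.64 -0.4   1.51  0.43  1.27  2.11]
  worst 0.0 end err mm 0.0 q [-0.5   0.87 -0.34  1.24  0.45  1.6   1.84]
  worst 0.0 end err mm 0.0 q [-0.51  1.01 -0.33  1.31  0.49  1.41  1.77]
1 [0.65, 0.2, 0.42] 31.1
  worst 0.0 end err mm 0.0 q [-0.25  0.6   0.02  1.6  -0.7   0.74 -0.13]
  worst 0.0 end err mm 0.0 q [-0.14  0.81 -0.25  1.17 -0.18  1.58  0.87]
  worst 0.0 end err mm 0.0 q [-0.22  0.81 -0.44  1.22  0.6   1.66  2.04]
  worst 0.0 end err mm 0.0 q [-0.45  0.89 -0.47  1.24  0.52  1.63  1.78]
  wor
[... 1363 characters left out ...]
rst 0.0 end err mm 0.0 q [-1.02  0.83  1.1   1.66 -0.72  0.63 -1.72]
  worst 0.3226 end err mm 19.3 q [-0.9   1.09  1.31  1.31 -0.57  1.52 -2.93]
  worst 0.4801 end err mm 33.8 q [-1.14  1.16  1.31  1.4  -0.72  1.52 -2.93]
  worst 0.4672 end err mm 33.7 q [-1.17  1.33  1.31  1.52 -0.96  1.36 -2.93]
-1 [0.65, 0.2, 0.42] 15
  worst 0.0 end err mm 0.0 q [-0.44  0.64  0.27  1.5  -0.47  0.92 -0.35]
  worst 0.0 end err mm 0.0 q [-0.87  0.78  0.92  1.54 -0.59  0.9  -1.81]
  worst 0.2265 end err mm 17.9 q [-0.9   1.03  1.31  1.41 -0.82  1.43 -2.93]
  worst 0.4801 end err mm 33.8 q [-1.14  1.16  1.31  1.4  -0.72  1.52 -2.93]
  worst 0.4672 end err mm 33.7 q [-1.17  1.33  1.31  1.52 -0.96  1.36 -2.93]
```

Emit:
move_arm:
  targets:
    - [2,0.3,2.2,0,0,0]
    - [3,0.5,2.4,0,0,0]
    - [3.5,0.6,2.4,0,0,0]
    - [3.5,0.6,2.4,-0.006,-0.014,0]
    - [3.5,0.5,2.4,0,0,0]
    - [0,0,0,0,0,0.06]
    - [0,0,0,0,0,0.125]
    - [0,0,0,0,0,0.125]
    - [0,0,0,0,0,0.125]
    - [0,0,0,0,0,0.125]

```text
time: 18.55
eef_pos: [0.6498, 0.1987, 0.421]
eef_rot: [[-0.156, 0.983, -0.093], [0.836, 0.181, 0.518], [0.526, 0.003, -0.85]]
wrist_force: [0.0, 0.8, -1.7]
gripper_width: 0.0456
finger_force: 93.2
```

Emit:
move_arm:
  targets:
    - [0,0,0,0,0,0.125]
    - [0,0,0,0,0,0.125]
    - [0,0,0,0,0,0.125]
    - [0,0,0,0,0,0.125]
    - [0,0,0,0,0,0.125]
    - [0,0,0,0,0,0.125]
    - [0,0,0,0,0,0.125]
    - [0,0,0,0,0,0.125]
    - [0,0,0,0,0,0.125]
    - [0,0,0,0,0,0.125]

```text
time: 19.55
eef_pos: [0.6502, 0.1988, 0.4209]
eef_rot: [[-0.844, 0.139, -0.518], [0.117, 0.99, 0.075], [0.524, 0.003, -0.852]]
wrist_force: [-0.3, -0.5, -2.6]
gripper_width: 0.0455
finger_force: 93.2
```

```bash
python3 t.py
```

```text
19.55 [0.6502 0.1988 0.4209] [[-0.8439  0.1391 -0.5181]
 [ 0.117   0.9903  0.0753]
 [ 0.5235  0.0029 -0.852 ]] [-0.1571  0.835  -0.2774  1.1297 -0.0688  1.6774  1.0452] [-0.2744 -0.5106 -2.6083] [-0.056  -0.808  -0.0414] 0.045489735862972606
yaw n 82.00652213481531 n tilt 0.1669663700971011 tilt 31.56949717998438
```

Emit:
move_arm:
  targets:
    - [0,0,0,0,0,0.125]
    - [0,0,0,0,0,0.125]
    - [0,0,0,0,0,0.125]
    - [0,0,0,0,0,0.125]
    - [0,0,0,0,0,0.125]
    - [0,0,0,0,0,0.125]
    - [0,0,0,0,0,0.125]
    - [0,0,0,0,0,0.125]
    - [0,0,0,0,0,0.125]
    - [0,0,0,0,0,0.125]

```text
time: 20.55
eef_pos: [0.6499, 0.1993, 0.4208]
eef_rot: [[-0.378, -0.896, -0.232], [-0.764, 0.444, -0.468], [0.522, 0.0, -0.853]]
wrist_force: [0.0, -0.6, -2.8]
gripper_width: 0.0454
finger_force: 93.2
```

Emit:
move_arm:
  targets:
    - [-1,2,0,0,0,0.07]
    - [-2,4,-1,0,0,0]
    - [-2,4,-1,0,0,0]
    - [-2,4,-2,0,0,0]
    - [-0.9,2,-2,0,0,0]
    - [0,0,0,0,0,0]
    - [0,0,0,0,0,0]
    - [0,0,0,0,0,0]

```text
time: 21.35
eef_pos: [0.5718, 0.3579, 0.3606]
eef_rot: [[-0.327, -0.923, -0.202], [-0.786, 0.385, -0.484], [0.524, 0.0, -0.852]]
wrist_force: [0.3, -0.4, -1.1]
gripper_width: 0.0453
finger_force: 93.2
```

```bash
python3 t.py; python3 held.py; python3 - <<'E'
from h import *
from plant import env
o=env.observe();p,d=env.snapshot("side")
P=cloud(env.camera_model("side"),d);blobs(P,.066,.085,100)
E
```

```text
21.35 [0.5718 0.3579 0.3606] [[-0.3274 -0.9231 -0.2018]
 [-0.7861  0.3846 -0.4838]
 [ 0.5242  0.0003 -0.8516]] [-0.4468  0.8905 -0.4701  1.2366  0.5248  1.6454  1.7767] [ 0.3234 -0.3688 -1.094 ] [ 0.7729 -0.3616 -0.041 ] 0.045331662953212976
yaw n 157.38117371159262 n tilt 0.015930214134441536 tilt 31.615905036294134
14517 tool: c [0.0103 0.     0.1767] normal [-0.5162  0.0053  0.8565] angle -31.075897318285865 world normal [-0.0087 -0.0066 -0.9999] dist from TCP 0.14605773672761624
extent along t rel TCP [-0.1524 -0.0537] t world [ 0.3846  0.923  -0.0094] y ext [-0.0241  0.0242]
  px [275. 153.] c=(534,263) 144x100 long-axis 68.6deg zmed 76 n750
  px [349. 360.] c=(494,-476) 68x39 long-axis -21.8deg zmed 78 n355
```

Emit:
move_arm:
  targets:
    - [0.1,0.1,-1.5,0.009,-0.004,0.012]
    - [0,0,-2.5,0,0,0]
    - [0,0,-2.5,0,0,0]
    - [0,0,-2.5,0,0,0]
    - [0,0,-1.4,0,0,0]
    - [0,0,-0.6,0,0,0]
    - [0,0,-0.3,0,0,0]
    - [0,0,0,0,0,0]
    - [0,0,0,0,0,0]

```text
time: 22.35
eef_pos: [0.5723, 0.3599, 0.2474]
eef_rot: [[-0.317, -0.929, -0.193], [-0.796, 0.371, -0.478], [0.516, 0.002, -0.857]]
wrist_force: [-0.1, 1.0, -1.6]
gripper_width: 0.0457
finger_force: 93.1
```

```bash
python3 t.py; python3 held.py
```

```text
22.35 [0.5723 0.3599 0.2474] [[-0.3172 -0.9286 -0.1925]
 [-0.7959  0.371  -0.4784]
 [ 0.5157  0.0015 -0.8568]] [-0.4518  1.0128 -0.4532  1.3031  0.5751  1.4678  1.7211] [-0.1045  1.0235 -1.5685] [ 0.7793 -0.3282  0.0031] 0.045746897108344814
yaw n 158.22001651124734 n tilt 0.08704607887070093 tilt 31.042676995613718
14542 tool: c [0.0104 0.     0.1768] normal [-0.5166  0.0041  0.8562] angle -31.106183419097754 world normal [-0.0048  0.0031 -1.    ] dist from TCP 0.14601173522055666
extent along t rel TCP [-0.1525 -0.0538] t world [0.371  0.9286 0.0011] y ext [-0.024   0.0242]
```

Emit:
move_arm:
  targets:
    - [0,0,-0.4,0,0,0]
    - [0,0,-0.3,0,0,0]
    - [0,0,-0.15,0,0,0]
    - [0,0,0,0,0,0]
    - [0,0,0,0,0,0]

```text
time: 22.9
eef_pos: [0.5719, 0.3596, 0.2376]
eef_rot: [[-0.316, -0.929, -0.194], [-0.795, 0.371, -0.479], [0.517, 0.003, -0.856]]
wrist_force: [0.8, 0.2, -2.8]
gripper_width: 0.0455
finger_force: 93.2
```

Emit:
move_arm:
  targets:
    - [0,0,-0.1,0,0,0]
    - [0,0,-0.1,0,0,0]
    - [0,0,0,0,0,0]
    - [0,0,0,0,0,0]

```text
time: 23.3
eef_pos: [0.572, 0.3597, 0.236]
eef_rot: [[-0.316, -0.929, -0.194], [-0.795, 0.371, -0.479], [0.517, 0.002, -0.856]]
wrist_force: [-0.9, -0.1, 0.4]
gripper_width: 0.0456
finger_force: 93.5
```

Emit:
move_arm:
  targets:
    - [0,0,-0.1,0,0,0]
    - [0,0,0,0,0,0]
    - [0,0,0,0,0,0]

```text
time: 23.6
eef_pos: [0.572, 0.3598, 0.2358]
eef_rot: [[-0.317, -0.929, -0.193], [-0.795, 0.371, -0.48], [0.517, 0.002, -0.856]]
wrist_force: [-0.5, 1.2, 6.3]
gripper_width: 0.0451
finger_force: 94.5
```

Contact is firm (about 8 N), so I release and back off.

Emit:
move_arm:
  targets:
    - [0,0,0,0,0,0]
    - [0,0,0,0,0,0]
    - [0,0,0,0,0,0]
    - [0,0,0,0,0,0]
    - [0,0,0,0,0,0]
    - [0,0,0,0,0,0]
  hand: 1

```text
time: 24.2
eef_pos: [0.572, 0.3596, 0.2346]
eef_rot: [[-0.316, -0.929, -0.194], [-0.795, 0.371, -0.479], [0.517, 0.003, -0.856]]
wrist_force: [0.1, 0.3, -0.1]
gripper_width: 0.0854
finger_force: 0.0
```

Emit:
move_arm:
  targets:
    - [0.2,0.5,0.9,0,0,0]
    - [0.4,1.0,1.7,0,0,0]
    - [0.5,1.2,2.5,0,0,0]
    - [0.3,0.5,4,0,0,0]
    - [0,0,4,0,0,0]
    - [0,0,4,0,0,0]
    - [0,0,0,0,0,0]
    - [0,0,0,0,0,0]

```text
time: 25.0
eef_pos: [0.5859, 0.3921, 0.4075]
eef_rot: [[-0.317, -0.929, -0.192], [-0.797, 0.371, -0.477], [0.514, 0.001, -0.857]]
wrist_force: [-0.3, -0.3, -0.7]
gripper_width: 0.0856
finger_force: 0.0
```

```bash
python3 t.py; python3 - <<'E'
from h import *
from plant import env
o=env.observe();p,d=env.snapshot("wrist");p2,d2=env.snapshot("side")
a=p[:,:,::-1][::2,::2];b=cv2.resize(p2[90:250,200:456,::-1],(640,400));cv2.imwrite("pics/f.png",np.vstack([cv2.resize(a,(320,200)).repeat(1,0) if 0 else np.hstack([a,p2[:,:,::-1][::2,::2]]),b]))
for P in(cloud(env.camera_model("wrist"),d,np.array(o['eef_rot']),np.array(o['eef_pos'])),cloud(env.camera_model("side"),d2)):
    print("plate");blobs(P,.085,.099,100);print("jack");blobs(P,.066,.083,100)
E
```

```text
25.0 [0.5859 0.3921 0.4075] [[-0.3173 -0.9288 -0.1916]
 [-0.7966  0.3707 -0.4775]
 [ 0.5145  0.0012 -0.8575]] [-0.4934  0.8983 -0.4711  1.0717  0.5201  1.7748  1.8275] [-0.2838 -0.3144 -0.7493] [ 0.5161 -0.2012  0.0356] 0.08555687513339091
yaw n 158.2430181608945 n tilt 0.06659300982657533 tilt 30.963916989408595
plate
  px [323. 221.] c=(534,264) 100x50 long-axis 68.1deg zmed 90 n4628
jack
  px [324. 227.] c=(532,265) 140x100 long-axis 68.1deg zmed 74 n7291
  px [410. 375.] c=(509,439) 25x4 long-axis 23.1deg zmed 73 n108
plate
  px [275. 148.] c=(535,263) 109x50 long-axis 67.6deg zmed 92 n293
  px [349. 349.] c=(498,-465) 65x56 long-axis -25.7deg zmed 91 n488
jack
  px [275. 155.] c=(534,262) 143x100 long-axis 68.2deg zmed 76 n475
  px [348. 360.] c=(494,-476) 69x39 long-axis -23.1deg zmed 77 n298
```

View pics/f.png

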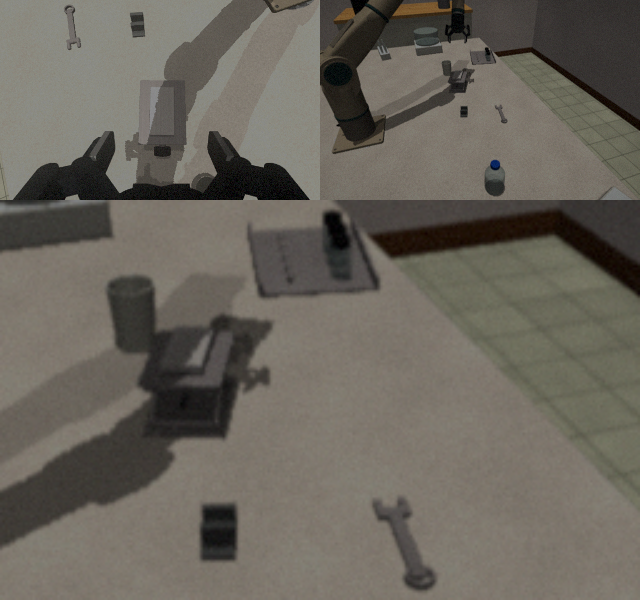

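The plate lies flat on the platform (wrist half-view, (162,110)), top at 91 mm. It is within 2 mm of the middle and at the same 68.1° angle. The bottle, beaker and wrench have not moved, and the gripper is clear.

```bash
python3 -c "
from plant import env
print(env.sign_off())"
```

```text
the job is handed in; nothing more can be done
None
```

The plate lies rubber side down in the middle of the jack's platform, within about 2 mm of centre and with its long sides parallel, set down gently; the bottle, beaker and wrench were not touched, and the job was handed in at about 25 s.

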